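Hold the hinge leaf in line for its pin

ROBOT

A 6-joint arm with a two-finger parallel gripper is mounted at the origin on the work surface. World frame = base frame: x ahead of the robot, y to its left, z up, the work surface at z = 0. Lengths are in mm, angles in rad, forces in N, time in s.
With the tool pointing down it reaches from about 275 to 1000 mm from the base axis. Payload 8.4 kg.
Tool frame: the origin (TCP) lies at the very end of the fingers, on their centre line; the grasp point (between the pads) lies 19 mm behind it; z points along the fingers, y is the line along which they close (so a half turn about z gives the same grasp; the last joint's range is limited). The gripper opens to 85 mm and grips with 20 to 120 N. Pads are 22 mm wide; open, the fingers measure 114 mm over their backs; the gripper's body (76 mm by 85 mm) begins 54 mm behind the grasp point. The pads swing forward as they close: fully open they stand 13 mm farther back than shut.
Start: joints at [1.299, 0.353, 1.633, -0, 1.155, -0.002], TCP at [166.585, 602.393, 198.081] pointing down, gripper open.
Joint ranges: [-2.63, 2.63], [-0.92, 2.1], [0.06, 2.66], [-1.3, 4.44], [0, 2.69], [-3.02, 3.02]. Speed limits (rad/s): [2.22, 2.22, 2.79, 3.14, 3.14, 3.14].

INTERFACE

Orientations are given as [roll, pitch, yaw] about the fixed x, y, z axes, in that order (R = Rz(yaw) Ry(pitch) Rx(roll)).
In Python, from rig import r, vision gives the robot as it stands. The module is installed in compiled form; this text tells all that it offers.
- The arm moves only by the tool play_rows, never from a script. Its argument "steps" is a list of rows, each an object with "delta_pos": the shift along the tool's x, y, z in cm, a list of three; "yaw": the turn about the tool's z in rad; "jaw": the opening in per cent of the stroke, from 0 (shut) to 100 (fully open). A call has exactly 8 rows; each row is the pose to reach, as a shift and turn from the pose commanded when the call began, along the tool's axes at that moment; what a row does not reach only later rows make up. A row lasts 1/10 s, in which the tool goes at most 50 mm and 8.59 degrees, less where a joint would pass 70% of its speed; a pose out of reach is approached as far as the arm can. A call with a gripper value outside its range is refused whole. The fingers move at their own pace and stop on an object; "grip_force" is the grip in N (left out, the last holds). Time passes only in rows, so rows that repeat a pose let the fingers close, or fill a call up. It gives the time, the measured TCP pose, the force, the opening and the grip force at its end, in the units of the state.
- r.sense(): the state, without advancing time (a new reading comes with each control period).
- vision.grab_frame(name): name is "scene" or "top" or "wrist"; returns (picture, depth): 480x640x3 uint8, red, green, blue; 480x640 float32, mm along the optical axis (not along the pixel's ray), 0 where there is no reading.
- vision.calibration(name): a dict with "mtx" (3x3 intrinsics, pixels), "extrinsics" (4x4, takes a point from camera to world coordinates). Camera axes: x right, y down, z forward; pixel columns grow to the right and rows downward; lengths in mm; the calibration is good to about 2 mm. A picture is of the moment at which its call begins: read the wrist's pose just before it. calibration takes no time and is no camera call; for the wrist camera it gives the pose at the moment of the call.
- r.sign_off(): hands the job in; it is judged then, once.
Trained networks look in the newest picture that a camera, given by its name, has taken for a name from the list of things; names that differ only in an ending like _2 or _b are one class to them, and where a whole thing is asked for, a point or a joint stands for the part that bears it (a point fixed in the world has none). Each returns a list of dicts, best first, with "conf" (0 to 1); they miss things now and then, are a little off and sometimes report something else, mostly with a low value. They report only what shows in the picture. A call takes as long as a camera call. They do not tell look-alikes from the thing itself.
- vision.cut_out(camera, thing): "region" (480x640 bool, what is visible of it) and "uv" ([column, row] in pixels, amid what is visible of it).
- vision.landmark_of(camera, thing): "uv" ([column, row] in pixels: a listed point, or the origin of a listed thing).
The state is a dict: "clock": time; "qpos": joint angles; "qvel": joint speeds; "joint_efforts": joint torques, N m; "eef_pos": TCP position; "tcp_rot": TCP orientation; "contact_force": force on the tool from outside, world axes, zero at the start; "wrist_torque": the same for the moment, N m; "opening": opening from 0.0 (shut) to 1.0 (fully open); "grasp_force": force on a finger pad.
Only numpy, scipy, OpenCV 4.12 (cv2) and the standard library are available. Lean on these libraries where they do the work, as an engineer would, in place of code of your own. Each camera call takes 0.05 s, during which the arm holds its last target. There are 200 camera calls.

TASK

The piece of door jamb in the vise carries one half of a hinge, with a gap between its two knuckles. From the work mat pick up the loose leaf that has a single knuckle in the middle (not the one with two), lift it off the mat, and bring its knuckle gently into that gap, with the hinge opened out flat, so that the pin holes of all three knuckles are in line. Finish while still gripping it there: it stays held in the air by the gripper, in line and not pressed hard against the jamb, so that a colleague can push the pin in; leave the other leaf, the mug, the screwdriver and the dish where they are.

Things in the scene. Friction and masses are not known exactly. Their poses are not given: they have to be found in the camera images.
- leaf_mid (a point): Loose steel hinge leaf to be held: flat plate 60 long (its y) x 37 wide (its x) x 6 mm thick, with ONE 22 mm long knuckle at the middle of a long edge; about 130 g. It lies flat on the mat, screw holes up. Point: middle of the plate, 3 mm above its underside. x points to the knuckle, y along the pin hole, z up. The plate's two ends (60 mm apart) are free to grip from above.
- leaf_bore (a point): Centre of the 8 mm pin hole in that leaf's knuckle, a tube of 16 mm outside diameter: 28 mm in +x of leaf_mid and 8 mm above the leaf's underside (5 mm above leaf_mid); the tube's lower side is level with the underside. The plate begins 9.5 mm from this axis, joined to the tube by a neck as long as the knuckle. Axes as leaf_mid.
- jamb_bore (a point): On the fixed leaf's pin line, midway between its two 17 mm knuckles (16 mm tubes, 8 mm bores), 160 mm above the table: where leaf_bore belongs. The gap is 26 mm (2 mm spare each side). y along the pin line, level; x level towards the jamb, z up. Fixed plate and jamb begin 9.5 mm in +x of the line. The loose plate goes on the -x side with its axes parallel to these.
- vise: Grey table vise on a suction foot, fixed to the table, holding a wooden jamb 124 mm long; in the rebate on its top lies the fixed leaf (60 mm, like the loose ones), level, knuckles overhanging the jamb's edge on the -x side. Origin on the table under jamb_bore, axes as jamb_bore. In front of the jamb is free air down to the front jaw, 44 mm below the leaf's underside.
- other_leaf_mid (a point): The other loose leaf, to be left alone: same plate, but TWO knuckles, each 17 mm long, at the ends of its long edge. It lies on the mat beside the wanted leaf, nearer or farther. Point and axes as for leaf_mid.
- mat: Thin dark grey-blue work mat, 300 x 160 x 2 mm, fixed to the table; origin at the centre of its underside.
- mug: White ceramic mug, 82 mm wide and 95 mm tall, handle on its +y side; origin at the centre of its foot.
- driver: Screwdriver about 200 mm long lying along its x, handle to -x.
- dish: Aluminium dish 80 mm wide and 13 mm high with the hinge pin and some screws in it; origin at the centre of its underside.
Things that resemble listed ones, but are neither listed nor needed, are in the scene too. Leave any pink look-alike of the part that bears leaf_mid alone.

How it is judged:
By the outcome, as a careful person would: the job done as asked, in the order asked, and still so for the second after the job is handed in, while the arm keeps its last pose, push and grip.
It also fails if it takes over 48 s, if anything falls off the work surface, if the arm or the gripper's body presses on something with over 40 N, if the wrist force passes 120 N, or if a joint passes its speed limit or range.

## Working session

There is one attempt and no reset: what is moved stays moved. The work goes in short steps, Python scripts to look and compute and a tool call to move; the robot and the scene stay as the last step left them, time stands still between calls to the robot, and variables do not carry over. Pictures are saved under pics/ and viewed, at most 10 in all, crops included, and the job is handed in when it is done.

Besides the shell and the picture viewer there is one more tool, called after "Emit:" by a JSON object that holds its "api" and its "payload". play_rows: Moves the arm, as the interface text tells. Its arguments: {"type":"object","properties":{"steps":{"type":"array"},"grip_force":{"type":"number"}},"required":["steps"]}

```bash
mkdir -p pics; cat > h.py <<'E'
import numpy as np, cv2
from rig import r, vision
def cal(n):
    c=vision.calibration(n); return np.array(c["mtx"]),np.array(c["extrinsics"])
def ray_z(n,uv,z):
    K,E=cal(n); d=E[:3,:3]@np.linalg.solve(K,[uv[0],uv[1],1.]); o=E[:3,3]
    return o+d*(z-o[2])/d[2]
def dep(n,D):
    K,E=cal(n); v,u=np.mgrid[:480,:640]
    p=np.linalg.inv(K)@np.stack([u.ravel(),v.ravel(),np.ones(u.size)])*D.ravel()
    return (E[:3,:3]@p+E[:3,3:]).T.reshape(480,640,3)
def save(n,im): cv2.imwrite("pics/"+n+".png",im[:,:,::-1])
E
cat > a.py <<'E'
from h import *
for n in ["scene","top"]:
    im,D=vision.grab_frame(n); save(n,im); P=dep(n,D)
    for t in ["leaf_mid","leaf_bore","jamb_bore","other_leaf_mid","mat","mug","driver","dish","vise"]:
        for k in vision.landmark_of(n,t)[:3]:
            u,v=np.round(k["uv"]).astype(int)
            p=P[min(max(v,0),479),min(max(u,0),639)]
            print(n,t,round(k["conf"],2),(u,v),p.round())
print(r.sense()["clock"], r.sense()["tcp_rot"])
E
python3 a.py
```

```text
scene leaf_mid 0.94 (np.int64(171), np.int64(244)) [ 664. -391.    7.]
scene leaf_mid 0.61 (np.int64(235), np.int64(270)) [ 664. -210.    9.]
scene leaf_mid 0.53 (np.int64(207), np.int64(215)) [ 538. -386.    6.]
scene leaf_bore 0.8 (np.int64(238), np.int64(278)) [ 681. -189.   10.]
scene leaf_bore 0.69 (np.int64(185), np.int64(242)) [ 651. -359.   17.]
scene leaf_bore 0.61 (np.int64(201), np.int64(218)) [ 565. -381.   18.]
scene other_leaf_mid 0.53 (np.int64(276), np.int64(226)) [ 494. -210.    9.]
scene mat 0.74 (np.int64(258), np.int64(252)) [ 587. -201.    4.]
scene driver 0.67 (np.int64(345), np.int64(276)) [571.  12.  16.]
scene dish 0.6 (np.int64(368), np.int64(230)) [396.  -9.   6.]
scene vise 0.83 (np.int64(428), np.int64(297)) [625. 198. 104.]
top leaf_mid 0.6 (np.int64(383), np.int64(194)) [ 652. -222.    4.]
top leaf_mid 0.56 (np.int64(461), np.int64(192)) [ 658. -386.    6.]
top leaf_bore 0.89 (np.int64(450), np.int64(197)) [ 646. -361.   12.]
top leaf_bore 0.74 (np.int64(373), np.int64(186)) [ 668. -201.    7.]
top leaf_bore 0.7 (np.int64(463), np.int64(240)) [ 557. -389.    6.]
top jamb_bore 0.62 (np.int64(173), np.int64(244)) [537. 185. 126.]
top other_leaf_mid 0.86 (np.int64(376), np.int64(266)) [ 501. -208.    5.]
top other_leaf_mid 0.67 (np.int64(373), np.int64(184)) [ 671. -200.   16.]
top mat 0.62 (np.int64(382), np.int64(232)) [ 572. -220.    4.]
top mug 0.86 (np.int64(281), np.int64(153)) [736.  -7.   5.]
top driver 0.93 (np.int64(273), np.int64(237)) [558.   6.  25.]
top dish 0.69 (np.int64(279), np.int64(324)) [379.  -8.   2.]
top vise 0.96 (np.int64(190), np.int64(252)) [523. 158. 107.]
1.0 [-3.14156412e+00 -4.65968735e-07  2.87181045e+00]
```

View pics/scene.png

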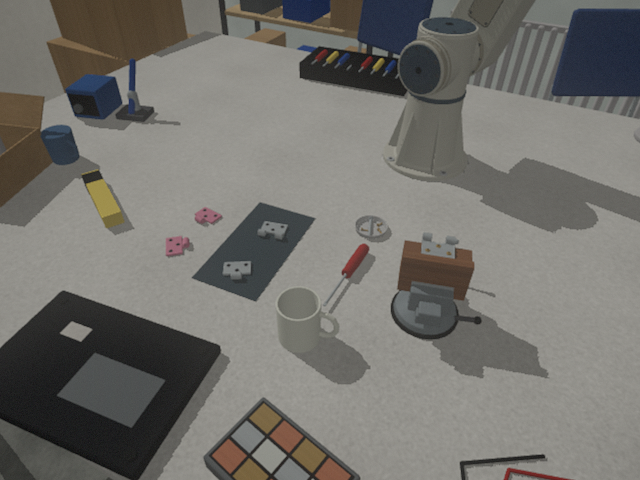

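```bash
python3 -c "
import cv2
t=cv2.imread('pics/top.png');a=cv2.resize(t[150:300,340:490],(600,600),interpolation=3);cv2.imwrite('pics/crop1.png',a)
cv2.imwrite('pics/crop2.png',cv2.resize(t[140:340,120:320],(600,600),interpolation=3))"
```

```text
(no output)
```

View pics/crop1.png

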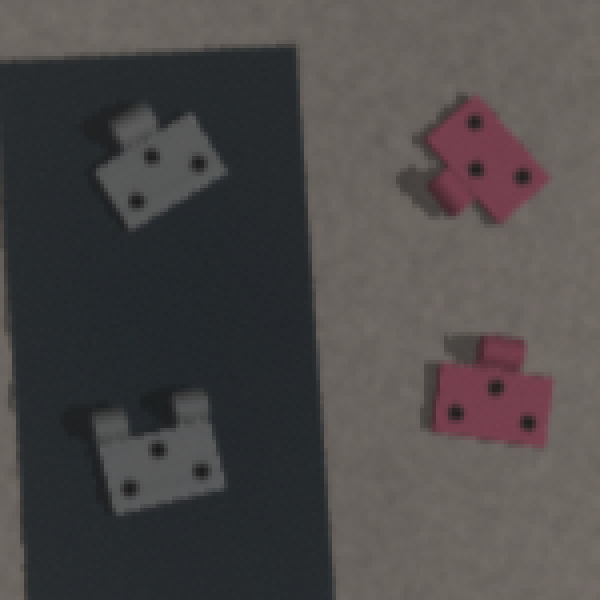

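View pics/crop2.png

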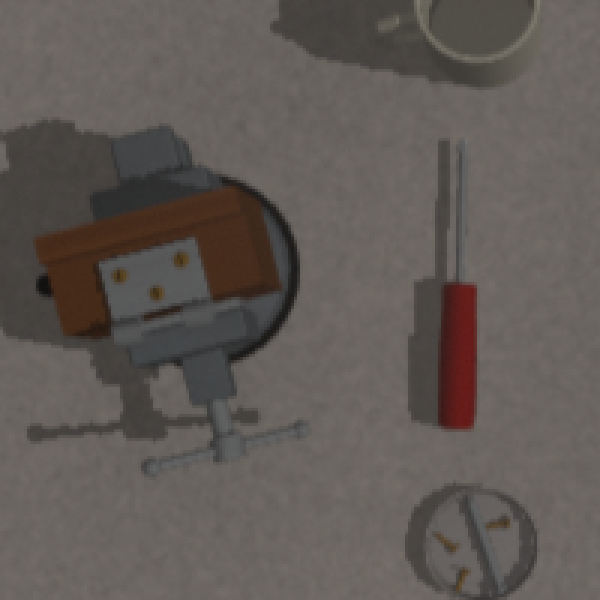

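Candidates in the top image: grey one-knuckle leaf (380,193), grey two-knuckle leaf (376,266), pink look-alikes (461,192) and (463,240). I choose (380,193): it is grey, has a single knuckle, lies on the mat, and its knuckle points up-left (yaw ≈ 0.5). The jamb is at (172,235) with yaw ≈ 0.2. I'll look at the jamb from above first, since it is on the way.

Emit:
{"api": "play_rows", "payload": {"steps": [{"delta_pos":[-3,-2,-4],"yaw":-0.05,"jaw":100},{"delta_pos":[-6,-4,-8],"yaw":-0.15,"jaw":100},{"delta_pos":[-10,-7,-12],"yaw":-0.25,"jaw":100},{"delta_pos":[-14,-10,-13],"yaw":-0.35,"jaw":100},{"delta_pos":[-18,-13,-13],"yaw":-0.47,"jaw":100},{"delta_pos":[-22,-16,-13],"yaw":-0.47,"jaw":100},{"delta_pos":[-26,-19,-13],"yaw":-0.47,"jaw":100},{"delta_pos":[-30,-22,-13],"yaw":-0.47,"jaw":100}]}}

```text
clock: 1.8
eef_pos: [385.8, 324.4, 328.5]
tcp_rot: [3.141, 0.001, -2.941]
contact_force: [0.4, 1.7, 0.7]
opening: 1.001
grasp_force: 0.0
```

Emit:
{"api": "play_rows", "payload": {"steps": [{"delta_pos":[-1.5,-4,0],"yaw":0,"jaw":100},{"delta_pos":[-3,-8,0],"yaw":0,"jaw":100},{"delta_pos":[-5,-12,0],"yaw":0,"jaw":100},{"delta_pos":[-6.5,-14.5,0],"yaw":0,"jaw":100},{"delta_pos":[-6.5,-14.5,0],"yaw":0,"jaw":100},{"delta_pos":[-6.5,-14.5,0],"yaw":0,"jaw":100},{"delta_pos":[-6.5,-14.5,0],"yaw":0,"jaw":100},{"delta_pos":[-6.5,-14.5,0],"yaw":0,"jaw":100}]}}

```text
clock: 2.6
eef_pos: [476.9, 197.8, 328.1]
tcp_rot: [3.141, -0.0, -2.94]
contact_force: [0.1, -0.2, 0.3]
opening: 0.999
grasp_force: 0.0
```

```bash
cat > b.py <<'E'
from h import *
import sys
s=r.sense(); print(s["clock"],s["eef_pos"],s["tcp_rot"])
K,E=cal("wrist"); print(K.round(1),E.round(3))
im,D=vision.grab_frame("wrist"); save(sys.argv[1],im); P=dep("wrist",D); np.savez("pics/"+sys.argv[1],im=im,D=D,P=P)
for t in sys.argv[2:]:
    for k in vision.landmark_of("wrist",t)[:3]:
        u,v=np.round(k["uv"]).astype(int); print(t,round(k["conf"],2),(u,v),P[v,u].round(1))
E
python3 b.py w1 jamb_bore vise
```

```text
2.6 [476.88398619 197.80079702 328.09877967] [ 3.14139975e+00 -1.19965359e-05 -2.93995616e+00]
[[363.3   0.  322.2]
 [  0.  363.3 240.8]
 [  0.    0.    1. ]] [[-2.01000e-01  9.29000e-01  3.10000e-01  3.97488e+02]
 [ 9.80000e-01  1.90000e-01  6.40000e-02  1.82035e+02]
 [ 0.00000e+00  3.17000e-01 -9.49000e-01  5.03820e+02]
 [ 0.00000e+00  0.00000e+00  0.00000e+00  1.00000e+00]]
jamb_bore 0.66 (np.int64(291), np.int64(252)) [538.4 176.3 132.2]
jamb_bore 0.52 (np.int64(18), np.int64(188)) [ 571.1 -214.5    0.7]
jamb_bore 0.38 (np.int64(18), np.int64(246)) [ 655.6 -213.8    8. ]
vise 0.56 (np.int64(299), np.int64(212)) [507.  176.   76.1]
```

View pics/w1.png

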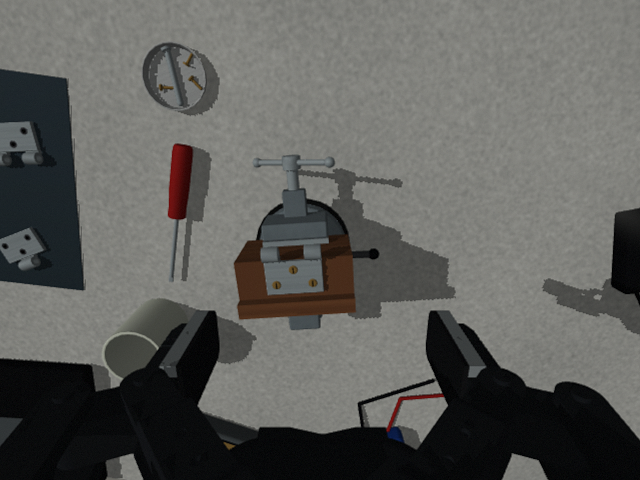

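The wrist view shows the jamb, with the fixed leaf at about (293,275), its knuckles at about (269,253) and (315,253), and the gap at (291,252). Now I fit the pin line from depth.

```bash
cat > c.py <<'E'
from h import *
z=np.load("pics/w1.npz"); P=z["P"]; im=z["im"].astype(int)
Q=P[235:300,230:360].reshape(-1,3); C=im[235:300,230:360].reshape(-1,3)
grey=(C.max(1)-C.min(1)<25)&(C.mean(1)>90)
m=grey&(Q[:,2]>150)&(Q[:,2]<163); pl=Q[m]
print("plate",len(pl),np.median(pl,0).round(1))
r_=cv2.minAreaRect(pl[:,:2].astype(np.float32)); print(r_)
k=Q[grey&(Q[:,2]>163)]; print(len(k),k.mean(0).round(1),k[:,2].max())
c,l,_=cv2.kmeans(k[:,:2].astype(np.float32),2,None,(3,50,.01),5,0); print(c)
d=c[1]-c[0]; print(np.hypot(*d),"yaw",np.arctan2(-d[0],d[1])%np.pi)
w=Q[(Q[:,2]>150)]; print("all >150", cv2.minAreaRect(w[:,:2].astype(np.float32)))
print(np.histogram(Q[grey][:,2],bins=np.arange(100,175,3)))
cv2.imwrite("pics/c3.png",cv2.resize(z["im"][230:325,225:365,::-1],None,fx=5,fy=5,interpolation=2))
E
python3 c.py
```

```text
plate 1588 [554.6 184.8 157.9]
((546.9169921875, 181.58547973632812), (53.83384704589844, 58.88838195800781), 15.815910339355469)
328 [523.9 175.6 173.9] 503.83479886131767
112084.03088862449Traceback (most recent call last):
  File "c.py", line 10, in <module>
    d=c[1]-c[0]; print(np.hypot(*d),"yaw",np.arctan2(-d[0],d[1])%np.pi)
      ~^^^
TypeError: 'float' object is not subscriptable
```

```bash
sed -i 's/c,l,_=cv2/_,l,c=cv2/; s/(Q\[:,2\]>163)\]/(Q[:,2]>163)\&(Q[:,2]<175)]/; s/(Q\[:,2\]>150)\];/(Q[:,2]>150)\&(Q[:,2]<175)];/' c.py; python3 c.py
```

```text
plate 1588 [554.6 184.8 157.9]
((546.9169921875, 181.58547973632812), (53.83384704589844, 58.88838195800781), 15.815910339355469)
321 [526.6 175.4 166.7] 169.36229667469564
[[520.73    196.55074]
 [532.22986 155.20128]]
42.918816 yaw 0.2712593
all >150 ((550.6209106445312, 183.2037353515625), (62.45394515991211, 124.33930969238281), 15.191383361816406)
(array([   0,    2,  269,   18,    0,    0,    0,    0,    0,    0,    0,
          0,    0,    0,    0,    0,    0,    0,  161, 1422,    5,   72,
        245,    4]), array([100, 103, 106, 109, 112, 115, 118, 121, 124, 127, 130, 133, 136,
       139, 142, 145, 148, 151, 154, 157, 160, 163, 166, 169, 172]))
```

View pics/c3.png

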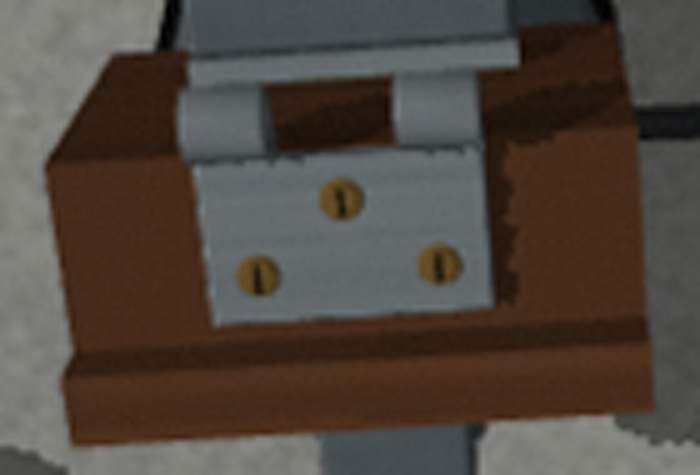

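Emit:
{"api": "play_rows", "payload": {"steps": [{"delta_pos":[-0.5,-4,0],"yaw":-0.05,"jaw":100},{"delta_pos":[-1,-9,0],"yaw":-0.1,"jaw":100},{"delta_pos":[-2,-14,0],"yaw":-0.15,"jaw":100},{"delta_pos":[-3,-19,0],"yaw":-0.2,"jaw":100},{"delta_pos":[-4,-24,1],"yaw":-0.25,"jaw":100},{"delta_pos":[-4.5,-29,3],"yaw":-0.3,"jaw":100},{"delta_pos":[-5,-33,6],"yaw":-0.3,"jaw":90},{"delta_pos":[-5.5,-37,9],"yaw":-0.3,"jaw":80}]}}

```text
clock: 3.55
eef_pos: [603.7, -149.9, 242.7]
tcp_rot: [-3.14, 0.001, -2.641]
contact_force: [1.1, -0.3, 0.1]
opening: 0.801
grasp_force: 0.0
```

Emit:
{"api": "play_rows", "payload": {"steps": [{"delta_pos":[0,-3,2],"yaw":0,"jaw":80},{"delta_pos":[0,-5,4],"yaw":0,"jaw":80},{"delta_pos":[0,-7,6],"yaw":0,"jaw":80},{"delta_pos":[0,-8,7],"yaw":0,"jaw":80},{"delta_pos":[0,-8,7],"yaw":0,"jaw":80},{"delta_pos":[0,-8,7],"yaw":0,"jaw":80},{"delta_pos":[0,-8,7],"yaw":0,"jaw":80},{"delta_pos":[0,-8,7],"yaw":0,"jaw":80}]}}

```text
clock: 4.35
eef_pos: [641.6, -217.9, 174.4]
tcp_rot: [-3.14, 0.001, -2.641]
contact_force: [0.3, 0.5, 0.2]
opening: 0.8
grasp_force: 0.0
```

```bash
python3 b.py w2 leaf_mid leaf_bore
```

```text
4.35 [ 641.5937708  -217.90155742  174.35667319] [-3.14045319e+00  1.19531161e-03 -2.64061829e+00]
[[363.3   0.  322.2]
 [  0.  363.3 240.8]
 [  0.    0.    1. ]] [[-4.81000e-01  8.31000e-01  2.79000e-01  5.70269e+02]
 [ 8.77000e-01  4.56000e-01  1.52000e-01 -2.56330e+02]
 [-1.00000e-03  3.18000e-01 -9.48000e-01  3.50011e+02]
 [ 0.00000e+00  0.00000e+00  0.00000e+00  1.00000e+00]]
leaf_mid 0.89 (np.int64(318), np.int64(220)) [ 654.4 -215.4    6.6]
leaf_mid 0.62 (np.int64(154), np.int64(140)) [ 660.  -382.6    6.5]
leaf_bore 0.94 (np.int64(177), np.int64(135)) [ 643.7 -362.8   16. ]
leaf_bore 0.89 (np.int64(322), np.int64(249)) [ 675.7 -199.2   16.8]
leaf_bore 0.62 (np.int64(185), np.int64(26)) [ 561.1 -388.7   15.4]
```

View pics/w2.png

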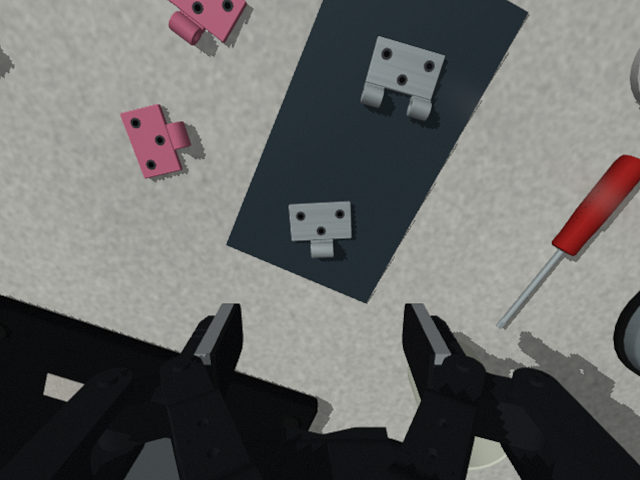

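The wrist view shows the grey one-knuckle leaf at (320,221) with its knuckle at (322,249), nearly square to the gripper. The two-knuckle leaf is at (403,72).

```bash
cat > d.py <<'E'
from h import *
z=np.load("pics/w2.npz"); P=z["P"]; im=z["im"].astype(int)
sl=np.s_[195:265,280:362]
Q=P[sl].reshape(-1,3); C=im[sl].reshape(-1,3)
m=(C.mean(1)>90)
print(np.histogram(Q[m][:,2],bins=np.arange(-4,24,2)))
pl=Q[m&(Q[:,2]>4.5)&(Q[:,2]<11)]
# brightness+rect in image plane at plate-top height 8
msk=(im[sl].mean(2)>85).astype(np.uint8)
c=max(cv2.findContours(msk,0,2)[0],key=cv2.contourArea).reshape(-1,2)+[280,195]
pp=c[c[:,1]<240]  # plate part
W=np.array([ray_z("wrist",q,8.)[:2] for q in pp],np.float32)
th0=np.pi-(-r.sense()["tcp_rot"][2]); s=r.sense(); yaw=s["tcp_rot"][2]; 
print("rect",cv2.minAreaRect(W)); print("cloud rect",cv2.minAreaRect(pl[:,:2].astype(np.float32)), np.median(pl,0))
k=Q[m&(Q[:,2]>11)]; print("knuckle",k.mean(0),len(k))
E
python3 d.py
```

```text
(array([   0,    0,   12,   10,   32, 1371,  674,   29,   38,   66,  156,
         30,    0]), array([-4, -2,  0,  2,  4,  6,  8, 10, 12, 14, 16, 18, 20, 22]))
rect ((653.870849609375, -213.79434204101562), (37.779842376708984, 59.5577278137207), 31.37318992614746)
cloud rect ((655.197265625, -212.5858154296875), (39.763980865478516, 59.174739837646484), 32.00223159790039) [ 653.70653572 -213.42081477    7.67620785]
knuckle [ 674.82668198 -200.18038298   20.24124583] 311
```

Emit:
{"api": "play_rows", "payload": {"steps": [{"delta_pos":[-0.8,-0.1,2],"yaw":-0.05,"jaw":80},{"delta_pos":[-1.6,-0.2,5],"yaw":-0.05,"jaw":80},{"delta_pos":[-1.6,-0.2,9],"yaw":-0.05,"jaw":80},{"delta_pos":[-1.6,-0.2,12],"yaw":-0.05,"jaw":80},{"delta_pos":[-1.6,-0.2,14],"yaw":-0.05,"jaw":80},{"delta_pos":[-1.6,-0.2,14.5],"yaw":-0.05,"jaw":80},{"delta_pos":[-1.6,-0.2,14.5],"yaw":-0.05,"jaw":80},{"delta_pos":[-1.6,-0.2,14.5],"yaw":-0.05,"jaw":80}]}}

```text
clock: 5.3
eef_pos: [657.2, -212.9, 29.4]
tcp_rot: [-3.14, 0.001, -2.591]
contact_force: [0.4, -0.2, 0.8]
opening: 0.801
grasp_force: 0.0
```

```bash
python3 b.py w3 leaf_mid leaf_bore
```

```text
5.3 [ 657.21367533 -212.93601089   29.44312331] [-3.14004435e+00  1.29005816e-03 -2.59134727e+00]
[[363.3   0.  322.2]
 [  0.  363.3 240.8]
 [  0.    0.    1. ]] [[-5.23000e-01  8.08000e-01  2.72000e-01  5.87829e+02]
 [ 8.52000e-01  4.97000e-01  1.65000e-01 -2.54793e+02]
 [-2.00000e-03  3.18000e-01 -9.48000e-01  2.05085e+02]
 [ 0.00000e+00  0.00000e+00  0.00000e+00  1.00000e+00]]
leaf_mid 0.88 (np.int64(323), np.int64(262)) [ 655.4 -213.2    7.9]
leaf_mid 0.77 (np.int64(35), np.int64(109)) [ 661.7 -384.3    5.7]
leaf_bore 0.63 (np.int64(327), np.int64(307)) [ 674.9 -198.6   17.5]
leaf_bore 0.62 (np.int64(78), np.int64(100)) [ 643.2 -361.7   14.8]
```

View pics/w3.png

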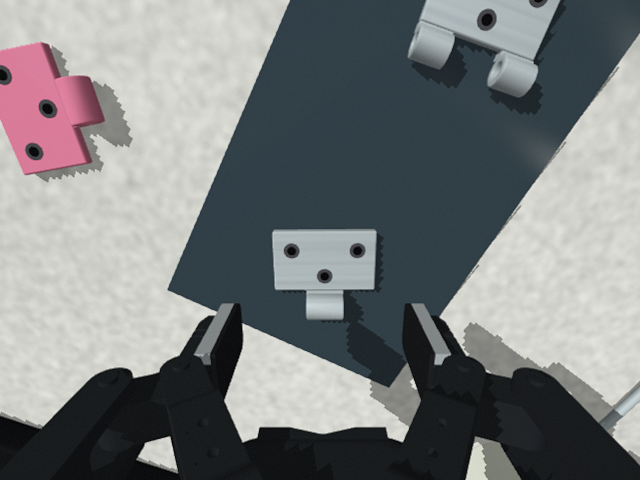

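The leaf is at (324,262), square between the pads (240 and 404, centre 322). I read the fingertip height from the depth.

```bash
python3 - <<'E'
from h import *
P=np.load("pics/w3.npz")["P"]
a=P[300:380,190:243].reshape(-1,3); b=P[300:380,403:450].reshape(-1,3)
for q in (a,b):
    q=q[(q[:,2]>12)&(q[:,2]<150)]; i=np.argsort(q[:,2])[:60]; print(np.percentile(q[:,2],[0,1,3,5,10]),q[i].mean(0))
E
```

```text
[69.84260182 72.04060309 73.97099779 75.40367097 78.35126647] [ 674.57516854 -241.95236811   71.59889949]
[69.4085169  71.74805577 73.7739462  75.15757923 77.67606716] [ 638.4708774  -183.75967707   71.56686741]
```

Emit:
{"api": "play_rows", "payload": {"steps": [{"delta_pos":[0,0.1,0.5],"yaw":0,"jaw":80},{"delta_pos":[0,0.1,1.0],"yaw":0,"jaw":80},{"delta_pos":[0,0.1,1.5],"yaw":0,"jaw":80},{"delta_pos":[0,0.1,2],"yaw":0,"jaw":80},{"delta_pos":[0,0.1,2.2],"yaw":0,"jaw":80},{"delta_pos":[0,0.1,2.4],"yaw":0,"jaw":80},{"delta_pos":[0,0.1,2.4],"yaw":0,"jaw":80},{"delta_pos":[0,0.1,2.4],"yaw":0,"jaw":80}]}}

```text
clock: 6.25
eef_pos: [655.8, -211.8, 4.1]
tcp_rot: [-3.141, 0.0, -2.591]
contact_force: [-0.2, -0.3, -0.5]
opening: 0.797
grasp_force: 0.0
```

```bash
python3 b.py w4 leaf_mid >/dev/null; python3 - <<'E'
from h import *
z=np.load("pics/w4.npz");P=z["P"];D=z["D"];s=r.sense();t=np.array(s["eef_pos"]);y=s["tcp_rot"][2]
X=np.array([np.cos(y),np.sin(y),0]);Y=np.array([np.sin(y),-np.cos(y),0])
for u,v in [(239,307),(236,320),(236,335),(225,320),(215,340),(200,360),(190,380),(405,307),(408,320),(420,330),(324,290),(324,330)]:
    d=P[v,u]-t; print((u,v),D[v,u].round(),z["im"][v,u],"tool x,y %.0f %.0f h %.0f"%(d@X,d@Y,d[2]))
E
```

```text
(239, 307) 149.0 [12 14 14] tool x,y 8 -34 h 43
(236, 320) 144.0 [14 15 17] tool x,y 6 -34 h 49
(236, 335) 143.0 [18 17 18] tool x,y 0 -34 h 52
(225, 320) 134.0 [129 134 136] tool x,y 11 -35 h 58
(215, 340) 122.0 [140 146 147] tool x,y 10 -36 h 70
(200, 360) 110.0 [16 18 20] tool x,y 12 -37 h 83
(190, 380) 103.0 [27 31 33] tool x,y 11 -37 h 91
(405, 307) 151.0 [22 22 23] tool x,y 7 35 h 41
(408, 320) 145.0 [25 25 27] tool x,y 5 35 h 48
(420, 330) 127.0 [25 24 26] tool x,y 11 35 h 65
(324, 290) 189.0 [86 88 92] tool x,y -3 1 h 5
(324, 330) 188.0 [127 136 138] tool x,y -22 1 h 12
```

View pics/w4.png

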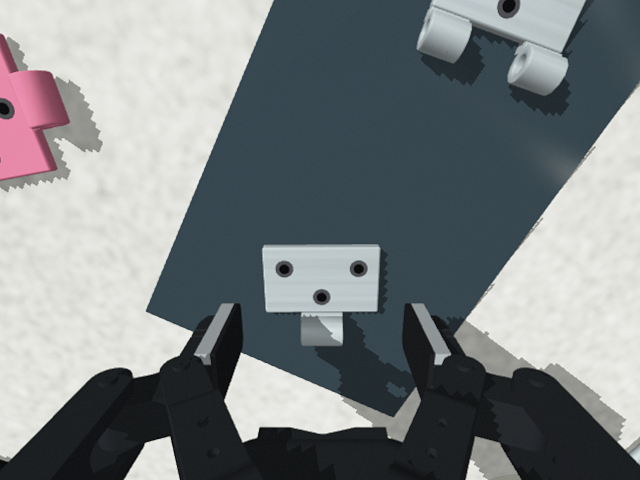

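Emit:
{"api": "play_rows", "payload": {"steps": [{"delta_pos":[0,0,0.1],"yaw":0,"jaw":80},{"delta_pos":[0,0,0.2],"yaw":0,"jaw":80},{"delta_pos":[0,0,0.3],"yaw":0,"jaw":80},{"delta_pos":[0,0,0.4],"yaw":0,"jaw":80},{"delta_pos":[0,0,0.5],"yaw":0,"jaw":80},{"delta_pos":[0,0,0.6],"yaw":0,"jaw":80},{"delta_pos":[0,0,0.6],"yaw":0,"jaw":80},{"delta_pos":[0,0,0.6],"yaw":0,"jaw":80}]}}

```text
clock: 7.15
eef_pos: [655.7, -211.8, -2.0]
tcp_rot: [3.142, -0.0, -2.591]
contact_force: [0.2, -1.0, 0.1]
opening: 0.799
grasp_force: 0.0
```

```bash
cat > e.py <<'E'
from h import *
import sys
im,D=vision.grab_frame("scene")
K,E=cal("scene"); s=r.sense(); t=np.array(s["eef_pos"])
p=np.linalg.inv(E)@[*t,1]; q=K@p[:3]; u,v=(q[:2]/q[2]).astype(int); print(u,v,s["contact_force"])
c=im[max(v-70,0):v+30,max(u-60,0):u+60].copy()
c=cv2.resize(c,None,fx=6,fy=6,interpolation=2); cv2.drawMarker(c,(min(u,60)*6,70*6),(0,255,0)); save(sys.argv[1],c)
E
python3 e.py s2
```

```text
236 270 [ 0.08320403 -0.59713314  0.12604147]
```

View pics/s2.png

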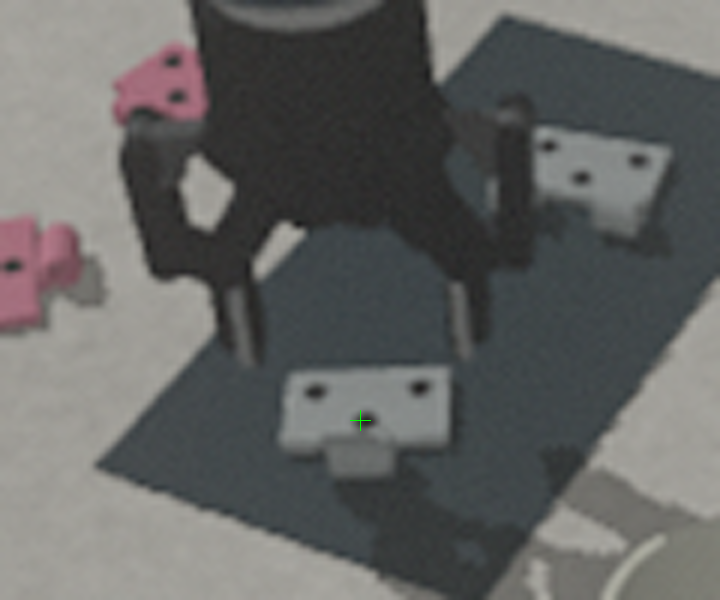

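The side view confirms that the fingertips are still about 35 mm above the leaf, whatever TCP height is reported. I go on by the image, with force checks.

Emit:
{"api": "play_rows", "payload": {"steps": [{"delta_pos":[0,0,0.5],"yaw":0,"jaw":80},{"delta_pos":[0,0,1],"yaw":0,"jaw":80},{"delta_pos":[0,0,1.5],"yaw":0,"jaw":80},{"delta_pos":[0,0,1.9],"yaw":0,"jaw":80},{"delta_pos":[0,0,2.2],"yaw":0,"jaw":80},{"delta_pos":[0,0,2.5],"yaw":0,"jaw":80},{"delta_pos":[0,0,2.5],"yaw":0,"jaw":80},{"delta_pos":[0,0,2.5],"yaw":0,"jaw":80}]}}

```text
clock: 8.0
eef_pos: [655.7, -211.8, -27.0]
tcp_rot: [-3.142, 0.0, -2.591]
contact_force: [-0.2, -0.6, -0.5]
opening: 0.8
grasp_force: 0.0
```

```bash
cat > f.py <<'E'
from h import *
import sys
im,D=vision.grab_frame("wrist"); save(sys.argv[1],im); P=dep("wrist",D); np.savez("pics/"+sys.argv[1],im=im,D=D,P=P)
s=r.sense();t=np.array(s["eef_pos"]);y=s["tcp_rot"][2]
X=np.array([np.cos(y),np.sin(y),0]);Y=np.array([np.sin(y),-np.cos(y),0])
T=np.stack([(P-t)@X,(P-t)@Y,P[...,2]],-1)
dark=im.max(2)<40
for n,c in(("L",slice(225,245)),("R",slice(399,420))):
    q=T[295:345,c][dark[295:345,c]]; q=q[(abs(abs(q[:,1])-32)<8)]; print(n,np.percentile(q[:,2],[1,5,20]).round(1),np.median(q[:,1]).round(1))
g=T[(im.min(2)>60)&(abs(T[...,0])<50)&(abs(T[...,1])<45)&(P[...,2]>5.5)&(P[...,2]<10)]
print("plate (tool xy)",cv2.minAreaRect(g[:,:2].astype(np.float32)),np.median(g,0).round(1),s["contact_force"])
E
python3 f.py w5
```

```text
L [14.9 16.2 19.5] -33.7
R [14.  15.3 18.5] 34.7
plate (tool xy) ((0.562896728515625, -0.12583160400390625), (40.56796646118164, 60.373870849609375), 0.0420222133398056) [ 2.7 -0.2  8. ] [-0.87599558  0.4818189   0.42183983]
```

Emit:
{"api": "play_rows", "payload": {"steps": [{"delta_pos":[0,0,0.2],"yaw":0,"jaw":80},{"delta_pos":[0,0,0.4],"yaw":0,"jaw":80},{"delta_pos":[0,0,0.6],"yaw":0,"jaw":80},{"delta_pos":[0,0,0.7],"yaw":0,"jaw":80},{"delta_pos":[0,0,0.8],"yaw":0,"jaw":80},{"delta_pos":[0,0,0.9],"yaw":0,"jaw":80},{"delta_pos":[0,0,0.9],"yaw":0,"jaw":80},{"delta_pos":[0,0,0.9],"yaw":0,"jaw":80}]}}

```text
clock: 8.85
eef_pos: [655.7, -211.8, -36.0]
tcp_rot: [-3.142, -0.0, -2.591]
contact_force: [-0.3, -0.4, 0.7]
opening: 0.799
grasp_force: 0.0
```

```bash
python3 f.py w6
```

```text
L [5.3 6.7 9.8] -33.7
R [5.  6.3 9.5] 34.7
plate (tool xy) ((0.3357429504394531, 0.42346954345703125), (81.8721694946289, 41.1723518371582), 89.82439422607422) [ 2.9 -0.1  7.9] [-0.37527168  0.42947625 -0.99497454]
```

Emit:
{"api": "play_rows", "payload": {"steps": [{"delta_pos":[0,0,0],"yaw":0,"jaw":74},{"delta_pos":[0,0,0],"yaw":0,"jaw":72},{"delta_pos":[0,0,0],"yaw":0,"jaw":70},{"delta_pos":[0,0,0],"yaw":0,"jaw":60},{"delta_pos":[0,0,0],"yaw":0,"jaw":60},{"delta_pos":[0,0,0],"yaw":0,"jaw":60},{"delta_pos":[0,0,0],"yaw":0,"jaw":60},{"delta_pos":[0,0,0],"yaw":0,"jaw":60}], "grip_force": 70}}

```text
clock: 9.7
eef_pos: [655.9, -211.9, -35.1]
tcp_rot: [-3.141, 0.0, -2.591]
contact_force: [-2.1, 0.3, 6.7]
opening: 0.67
grasp_force: 73.8
```

```bash
python3 f.py w7
```

```text
L [10.4 14.5 25. ] -28.5
R [ 9.8 11.9 21.7] 29.3
plate (tool xy) ((0.4105339050292969, -0.7326164245605469), (40.77024841308594, 72.84235382080078), 0.20858417451381683) [3.  0.7 7.9] [-2.32469915  0.07218628  7.64738131]
```

Emit:
{"api": "play_rows", "payload": {"steps": [{"delta_pos":[0,0,-0.3],"yaw":0,"jaw":60},{"delta_pos":[0,0,-0.8],"yaw":0,"jaw":60},{"delta_pos":[0,0,-1.6],"yaw":0,"jaw":60},{"delta_pos":[0,0,-2.6],"yaw":0,"jaw":60},{"delta_pos":[0,0,-4],"yaw":0,"jaw":60},{"delta_pos":[0,0,-5],"yaw":0,"jaw":60},{"delta_pos":[0,0,-5],"yaw":0,"jaw":60},{"delta_pos":[0,0,-5],"yaw":0,"jaw":60}]}}

```text
clock: 10.55
eef_pos: [655.9, -211.9, 14.5]
tcp_rot: [-3.141, 0.001, -2.591]
contact_force: [-0.7, -0.3, -2.5]
opening: 0.673
grasp_force: 74.7
```

```bash
python3 b.py w8 leaf_mid leaf_bore | tail -n +9; python3 - <<'E'
from h import *
z=np.load("pics/w8.npz");P=z["P"];im=z["im"];s=r.sense();t=np.array(s["eef_pos"]);y=s["tcp_rot"][2]
X=np.array([np.cos(y),np.sin(y),0]);Y=np.array([np.sin(y),-np.cos(y),0])
T=(P-t)@np.stack([X,Y,[0,0,1]],1)
m=(im.min(2)>60)&(abs(T[...,0])<60)&(abs(T[...,1])<31)&(P[...,2]>40)
print(m.sum(),s["contact_force"],s["wrist_torque"])
g=T[m]; print(np.percentile(g,[2,25,50,75,98],0).round(1))
pl=g[(abs(g[:,0])<14)&(abs(g[:,1])<25)]
A=np.c_[pl[:,:2],np.ones(len(pl))]
for _ in range(3):
    c=np.linalg.lstsq(A,pl[:,2],rcond=None)[0]; e=abs(A@c-pl[:,2]); k=e<2; A,pl=A[k],pl[k]
print("tilt",c,len(pl),e.max())
E
```

```text
leaf_mid 0.66 (np.int64(321), np.int64(316)) [ 652.9 -213.5   56. ]
leaf_bore 0.69 (np.int64(58), np.int64(100)) [ 641.9 -360.1   13.4]
leaf_bore 0.66 (np.int64(322), np.int64(381)) [ 674.  -200.    65.4]
13886 [-0.63257474 -0.59882568 -2.11152534] [-0.01680754 -0.00535422  0.02752924]
[[-27.1 -28.5  40.3]
 [-11.5 -12.1  43.1]
 [  1.1   0.   43.6]
 [ 12.   12.1  44.2]
 [ 19.9  28.6  76. ]]
tilt [3.36518138e-02 1.78063989e-03 4.37549655e+01] 4045 1.8684008507486212
```

View pics/w8.png

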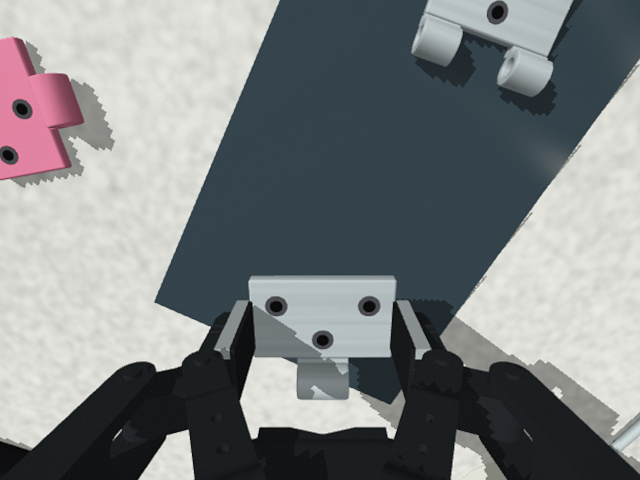

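The leaf is held square at (322,316), with its knuckle at (322,380). Now I check the tilt bias against the flat picture and get the knuckle axis in the tool frame.

```bash
cat >> h.py <<'E'
def toolpts(P,t,y):
    X=np.array([np.cos(y),np.sin(y),0]);Y=np.array([np.sin(y),-np.cos(y),0])
    return (P-np.array(t))@np.stack([X,Y,[0,0,1]],1)
def plane(g):
    A=np.c_[g[:,:2],np.ones(len(g))]
    for _ in range(4):
        c=np.linalg.lstsq(A,g[:,2],rcond=None)[0]; k=abs(A@c-g[:,2])<1.5; A,g=A[k],g[k]
    return c,len(g)
def cyl(g,R=8.):  # axis (x,z) of a tube along y from points on its upper side
    from scipy.optimize import least_squares
    f=lambda p: np.hypot(g[:,0]-p[0]-p[2]*g[:,1],g[:,2]-p[1])-R
    return least_squares(f,[np.median(g[:,0]),g[:,2].max()-8,0],loss="soft_l1",f_scale=.5).x
E
python3 - <<'E'
from h import *
z=np.load("pics/w3.npz"); T=toolpts(z["P"],[657.2,-212.9,29.4],-2.591); im=z["im"]
w=z["P"][...,2]
g=T[(w>5)&(w<11)&(im.min(2)>60)&(abs(T[...,1])<32)&(abs(T[...,0])<25)]
print("flat w3",plane(g),g[:,:2].min(0),g[:,:2].max(0),g[:,:2].mean(0))
g=T[(w>12)&(w<24)&(im.min(2)>60)&(abs(T[...,1])<9)&(T[...,0]<-12)&(T[...,0]>-40)]
print("knuckle w3",len(g),cyl(g))
z=np.load("pics/w8.npz"); T=toolpts(z["P"],[655.9,-211.9,14.5],-2.591); im=z["im"]
g=T[(im.min(2)>60)&(abs(T[...,1])<24)&(T[...,0]<18)&(T[...,0]>-13)&(abs(T[...,2]-43.7)<4)]
print("held",plane(g))
p=T[(im.min(2)>60)&(abs(T[...,1])<27)&(abs(T[...,2]-43.7)<2.5)]; print("x range",np.percentile(p[:,0],[0.5,99.5]),len(p))
g=T[(im.min(2)>60)&(abs(T[...,1])<9)&(T[...,0]<-19)&(T[...,0]>-40)&(T[...,2]>44)]
print("knuckle held",len(g),cyl(g))
g=T[(im.min(2)>60)&(abs(T[...,1])<25)&(T[...,0]<-19)&(T[...,0]>-40)&(T[...,2]>44)]; print("kn y",np.percentile(g[:,1],[.5,50,99.5]))
z=np.load("pics/w1.npz"); T=toolpts(z["P"],[476.9,197.8,328.1],0.267+np.pi); im=z["im"].astype(int); w=z["P"][...,2]
m=(im.max(2)-im.min(2)<25)&(im.min(2)>60)
q=T[(w>161)&(w<172)&m]; q[:,2]+=328.1
p=q[:,0]; print("jamb knuckle",len(q),cyl(q),np.percentile(q[:,1],[1,50,99]))
E
```

```text
flat w3 (array([-2.79620988e-03,  2.22646140e-04, -2.12583318e+01]), 5814) [-18.80844821 -28.62757751] [21.32315022 31.4077886 ] [2.83014462 1.34517415]
knuckle w3 727 [-2.57224375e+01 -1.94518809e+01  1.24711489e-02]
held (array([1.22025185e-03, 6.30509997e-04, 4.24103202e+01]), 7135)
x range [-19.02927388  20.48258821] 10103
knuckle held 1227 [-2.63517997e+01  4.41691921e+01 -3.39511962e-03]
kn y [-9.81544706  1.0548121  11.83609822]
jamb knuckle 467 [-4.41852596e+01  1.59685867e+02  4.78501250e-03] [-62.92374618 -47.02544883  -4.37647643]
```

Emit:
{"api": "play_rows", "payload": {"steps": [{"delta_pos":[0,0,-3],"yaw":0,"jaw":60},{"delta_pos":[0,2,-6],"yaw":0.04,"jaw":60},{"delta_pos":[-0.3,5,-9],"yaw":0.08,"jaw":60},{"delta_pos":[-0.6,8.5,-10.5],"yaw":0.13,"jaw":60},{"delta_pos":[-0.9,12.5,-10.5],"yaw":0.18,"jaw":60},{"delta_pos":[-1.2,16.5,-10.5],"yaw":0.23,"jaw":60},{"delta_pos":[-1.5,20.5,-10.5],"yaw":0.28,"jaw":60},{"delta_pos":[-1.5,24.5,-10.5],"yaw":0.284,"jaw":60}]}}

```text
clock: 11.5
eef_pos: [539.4, 6.2, 118.6]
tcp_rot: [3.141, -0.0, -2.877]
contact_force: [0.5, 0.4, -1.4]
opening: 0.669
grasp_force: 75.4
```

Emit:
{"api": "play_rows", "payload": {"steps": [{"delta_pos":[2,2,0.1],"yaw":0,"jaw":60},{"delta_pos":[3.7,5,0.3],"yaw":0,"jaw":60},{"delta_pos":[3.7,8.5,0.3],"yaw":0,"jaw":60},{"delta_pos":[3.7,12,0.3],"yaw":0,"jaw":60},{"delta_pos":[3.7,15,0.3],"yaw":0,"jaw":60},{"delta_pos":[3.7,16.9,0.3],"yaw":0,"jaw":60},{"delta_pos":[3.7,16.9,0.3],"yaw":0,"jaw":60},{"delta_pos":[3.7,16.9,0.3],"yaw":0,"jaw":60}]}}

```text
clock: 12.3
eef_pos: [459.9, 158.2, 115.7]
tcp_rot: [-3.141, -0.001, -2.874]
contact_force: [0.6, 0.7, -2.4]
opening: 0.668
grasp_force: 75.4
```

```bash
cat > g.py <<'E'
from h import *
import sys
s=r.sense();t=s["eef_pos"];y=s["tcp_rot"][2]; print(s["clock"],np.round(t,1),round(y,4),np.round(s["contact_force"],1),s["grasp_force"])
im,D=vision.grab_frame("wrist"); save(sys.argv[1],im); P=dep("wrist",D); np.savez("pics/"+sys.argv[1],im=im,D=D,P=P)
T=toolpts(P,t,y); im=im.astype(int); g=(im.max(2)-im.min(2)<30)&(im.min(2)>55)
x,yy,h=T[...,0],T[...,1],T[...,2]
H=g&(abs(h-42.4)<2)&(abs(yy)<24)&(x<18)&(x>-14); print("held plate",plane(T[H]))
k=T[g&(abs(yy)<9)&(x<-19)&(x>-38)&(h>44)&(h<55)]; print("held knuckle",len(k),cyl(k).round(3))
k=T[g&(abs(yy)<20)&(x<-22)&(x>-36)&(h>46)&(h<55)]; print("  y ends",np.percentile(k[:,1],[1,50,99]).round(2))
# fixed: expected from world
J=np.array([528.4,177.0,160.]); j=toolpts(J,t,y); print("expected jamb in tool",j.round(1))
dx,dy,dz=x-j[0],yy-j[1],h-j[2]
F=g&(dz>2.5)&(dz<10.5)&(abs(dx)<9)&(abs(dy)<36)
if F.sum()>30:
    q=T[F]; print("fixed knuckles",len(q),cyl(q).round(3)); d=np.sort(dy[F]); print("  y hist",np.histogram(d,bins=np.arange(-36,37,3))[0], np.percentile(d,[.5,99.5]).round(2))
    l=d[d<0]; rr=d[d>0]; 
    if len(l)and len(rr): print("  gap edges (dy)",np.percentile(l,98).round(2),np.percentile(rr,2).round(2))
F=g&(dx<-12)&(dx>-45)&(abs(dy)<27)&(abs(dz+2)<3); 
if F.sum()>30: print("fixed plate",F.sum(),plane(T[F]),np.percentile(dx[F],[1,99]).round(1))
E
python3 g.py w9
```

```text
12.3 [459.9 158.2 115.7] -2.8741 [ 0.6  0.7 -2.4] 75.35906195640564
held plate (array([1.21006431e-03, 5.06686224e-05, 4.30571946e+01]), 6712)
held knuckle 1234 [-2.6627e+01  4.4853e+01  2.0000e-03]
  y ends [-10.41  -0.04  10.72]
expected jamb in tool [-71.    0.   44.3]
```

Emit:
{"api": "play_rows", "payload": {"steps": [{"delta_pos":[-0.5,0,0],"yaw":0,"jaw":60},{"delta_pos":[-1,0,0],"yaw":0,"jaw":60},{"delta_pos":[-1.5,0,0],"yaw":0,"jaw":60},{"delta_pos":[-2,0,0],"yaw":0,"jaw":60},{"delta_pos":[-2.3,0,0],"yaw":0,"jaw":60},{"delta_pos":[-2.4,0,0],"yaw":0,"jaw":60},{"delta_pos":[-2.4,0,0],"yaw":0,"jaw":60},{"delta_pos":[-2.4,0,0],"yaw":0,"jaw":60}]}}

```text
clock: 13.15
eef_pos: [483.2, 164.5, 116.0]
tcp_rot: [-3.142, -0.0, -2.875]
contact_force: [-0.2, 0.2, -1.9]
opening: 0.669
grasp_force: 75.4
```

```bash
python3 g.py w10
```

```text
13.15 [483.2 164.5 116. ] -2.8753 [-0.2  0.2 -1.9] 75.35834670066833
held plate (array([1.80124945e-03, 1.23073616e-03, 4.30106314e+01]), 6748)
held knuckle 1242 [-2.6468e+01  4.4780e+01 -7.0000e-03]
  y ends [-9.89  0.88 11.24]
expected jamb in tool [-46.9   0.2  44. ]
fixed knuckles 1503 [-4.6867e+01  4.3667e+01  5.0000e-03]
  y hist [  0   3 175 127 133 132 133  70   0   0   0   0   0   0   0   0  93 133
 136 135 131 102   0   0] [-29.83  29.09]
  gap edges (dy) -13.75 13.32
```

Emit:
{"api": "play_rows", "payload": {"steps": [{"delta_pos":[0,-0.05,0.11],"yaw":0,"jaw":60},{"delta_pos":[-0.2,-0.05,0.11],"yaw":0,"jaw":60},{"delta_pos":[-0.5,-0.05,0.11],"yaw":0,"jaw":60},{"delta_pos":[-0.8,-0.05,0.11],"yaw":0,"jaw":60},{"delta_pos":[-1.1,-0.05,0.11],"yaw":0,"jaw":60},{"delta_pos":[-1.4,-0.05,0.11],"yaw":0,"jaw":60},{"delta_pos":[-1.6,-0.05,0.11],"yaw":0,"jaw":60},{"delta_pos":[-1.6,-0.05,0.11],"yaw":0,"jaw":60}]}}

```text
clock: 14.0
eef_pos: [499.2, 168.3, 114.9]
tcp_rot: [3.142, 0.0, -2.875]
contact_force: [0.1, 0.1, -0.9]
opening: 0.67
grasp_force: 75.4
```

```bash
python3 g.py w11
```

```text
14.0 [499.2 168.3 114.9] -2.8754 [ 0.1  0.1 -0.9] 75.35879015922546
held plate (array([8.86595882e-04, 1.40673130e-04, 4.29816742e+01]), 6734)
held knuckle 1227 [-2.6228e+01  4.4769e+01  3.0000e-03]
  y ends [-1.968e+01  1.000e-02  1.971e+01]
expected jamb in tool [-30.4   0.7  45.1]
fixed knuckles 3255 [-2.9643e+01  4.4831e+01  7.0000e-03]
  y hist [  0   7 203 207 216 209 212 115  80 143 127 135 133 143 133  77 147 205
 206 209 195 153   0   0] [-29.84  28.98]
  gap edges (dy) -0.67 0.58
fixed plate 2262 (array([ 7.43017865e-03, -5.34425788e-04,  4.33754097e+01]), 2257) [-26.3 -12.2]
```

```bash
cat > k.py <<'E'
from h import *
import sys
n=sys.argv[1]; s=r.sense();t=s["eef_pos"];y=s["tcp_rot"][2]
if len(sys.argv)>2:
    im,D=vision.grab_frame("wrist"); save(n,im); P=dep("wrist",D); np.savez("pics/"+n,im=im,D=D,P=P)
z=np.load("pics/"+n+".npz"); im=z["im"].astype(int); T=toolpts(z["P"],t,y)
x,yy,h=T[...,0],T[...,1],T[...,2]; g=(im.max(2)-im.min(2)<30)&(im.min(2)>55)
j=toolpts(np.array([528.4,177.,160.]),t,y); dy=yy-j[1]
f=T[g&(abs(h-49)<4.5)&(abs(x-j[0])<9)&(abs(dy)>15)&(abs(dy)<28)]
k=T[g&(abs(h-49)<4.5)&(abs(x+26.3)<9)&(abs(yy)<9)]
for a in (f,k):
    c=cyl(a); print(len(a),"x,h,slope",c.round(3),"x range",np.percentile(a[:,0],[1,99]).round(1),"hmax",np.percentile(a[:,2],95).round(2))
a=yy[g&(h>50)&(h<54.5)&(abs(x+28)<8)&(abs(yy)<30)]; a=np.sort(a); i=np.where(np.diff(a)>.8)[0]; print("segments",a[0],[(a[q].round(2),a[q+1].round(2)) for q in i],a[-1])
H=g&(abs(h-42.8)<2)&(abs(yy)<24)&(x<18)&(x>-14); print("held plate",plane(T[H])[0])
F=g&(x-j[0]<-12)&(x-j[0]>-30)&(abs(dy)<27)&(abs(h-43)<3); print("fixed plate",plane(T[F])[0],F.sum())
print(s["clock"],np.round(s["contact_force"],1),np.round(s["wrist_torque"],2))
E
python3 k.py w11
```

```text
2056 x,h,slope [-3.0558e+01  4.4787e+01  5.0000e-03] x range [-35.9 -22.1] hmax 53.09
1465 x,h,slope [-2.6383e+01  4.4767e+01  1.0000e-03] x range [-33.2 -18. ] hmax 53.05
segments -29.484909885745406 [(np.float64(-12.4), np.float64(-10.16)), (np.float64(11.34), np.float64(13.7))] 29.895224758630526
held plate [5.31793574e-04 4.85430081e-05 4.29902000e+01]
fixed plate [ 7.43017842e-03 -5.34428967e-04  4.33810341e+01] 2262
14.05 [-0.1 -0.6 -0.3] [-0.05  0.04 -0.03]
```

Emit:
{"api": "play_rows", "payload": {"steps": [{"delta_pos":[-0.1,0,0],"yaw":0,"jaw":60},{"delta_pos":[-0.2,0,0],"yaw":0,"jaw":60},{"delta_pos":[-0.3,0,0],"yaw":0,"jaw":60},{"delta_pos":[-0.35,0,0],"yaw":0,"jaw":60},{"delta_pos":[-0.42,0,0],"yaw":0,"jaw":60},{"delta_pos":[-0.42,0,0],"yaw":0,"jaw":60},{"delta_pos":[-0.42,0,0],"yaw":0,"jaw":60},{"delta_pos":[-0.42,0,0],"yaw":0,"jaw":60}]}}

```text
clock: 14.85
eef_pos: [503.0, 169.3, 114.9]
tcp_rot: [-3.142, 0.0, -2.875]
contact_force: [0.1, 0.8, -0.9]
opening: 0.672
grasp_force: 75.4
```

```bash
python3 k.py w12 1
```

```text
2109 x,h,slope [-2.6736e+01  4.4800e+01  7.0000e-03] x range [-32.  -18.3] hmax 53.1
1470 x,h,slope [-2.6418e+01  4.4740e+01  5.0000e-03] x range [-33.4 -18.1] hmax 53.04
segments -29.250129665390947 [(np.float64(-12.45), np.float64(-10.06)), (np.float64(11.43), np.float64(13.61))] 29.974247171964013
held plate [-9.21218623e-05 -6.95658235e-05  4.29845427e+01]
fixed plate [4.02354213e-03 5.79289325e-04 4.32168582e+01] 3050
14.85 [ 0.1  0.8 -0.9] [-0.04  0.03  0.01]
```

```bash
python3 -c "
from rig import r
s=r.sense();print(s['qvel'],s['contact_force']);print(r.sign_off())"
```

```text
[ 5.56874582e-04 -3.17006776e-05  1.03505339e-03 -5.12213116e-06
  1.02871357e-03  8.91763640e-04] [ 1.18113853  0.54586523 -1.77747362]
the job is handed in; nothing more can be done
None
```

I handed the job in with the single-knuckle leaf held in the gap, flat, with its pin hole within about 0.3 mm of the jamb's pin line, about 2 mm clear each side and no measurable push against the jamb; the hand-in returned no verdict.

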